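# Grade a mill charge over the bar grate

## Robot

A 6-joint arm with a two-finger parallel gripper is mounted at the origin on the work surface. World frame = base frame: x ahead of the robot, y to its left, z up, the work surface at z = 0. Lengths are in m, angles in rad, forces in N, time in s.
With the tool pointing down it reaches from about 0.35 to 0.975 m from the base axis. Payload 4.9 kg.
Tool frame: the origin (TCP) lies at the very end of the fingers, on their centre line; the grasp point (between the pads) lies 19 mm behind it; z points along the fingers, y is the line along which they close (so a half turn about z gives the same grasp; the last joint's range is limited). The gripper opens to 85 mm and grips with 20 to 120 N. Pads are 22 mm wide; open, the fingers measure 114 mm over their backs; the gripper's body (76 mm by 85 mm) begins 54 mm behind the grasp point. The pads swing forward as they close: fully open they stand 13 mm farther back than shut.
Start: joints at [1.044, 0.053, 1.613, -0, 1.476, -0.119], TCP at [0.248, 0.574, 0.231] pointing down, gripper open.
Joint ranges: [-3.01, 3.01], [-1.01, 2.22], [0.06, 2.58], [-1.02, 4.17], [0.09, 2.62], [-3.14, 3.14]. Speed limits (rad/s): [2.57, 2.57, 3.14, 3.14, 3.14, 3.14].

## Interface

Orientations are given as a rotation vector (axis times angle).
In Python, from station import * gives the robot as it stands.
- The arm moves only by the shell command python3 -m crank 'ROWS' [OPENING] [FORCE]. ROWS is JSON, a list of rows, each an object with "offset": the shift along the tool's x, y, z in m, a list of three; "twist": the turn, a rotation vector about the tool's x, y, z in degrees, a list of three. In form: [{"offset": [x, y, z], "twist": [rx, ry, rz]}, ...]. A call has 1 to 20 rows; each row is the pose to reach, as a shift and turn from the pose commanded when the call began, along the tool's axes at that moment; what a row does not reach only later rows make up. A row lasts 1/8 s, in which the tool goes at most 62.5 mm and 10.7 degrees, less where a joint would pass 70% of its speed; a pose out of reach is approached as far as the arm can. A call with a gripper value outside its range is refused whole. OPENING is the opening, from 0 (shut) to 1 (fully open), set as the call begins (- or left out, the last holds). The fingers move at their own pace and stop on an object; FORCE is the grip in N (left out, the last holds). Time passes only in rows, so rows that repeat a pose let the fingers close. It gives the time, the measured TCP pose, the force, the opening and the grip force at its end, in the units of the state.
- get_obs(): the state, without advancing time (a new reading comes with each control period).
- get_image(name): name is "side" or "top" or "wrist"; returns the picture (384x512x3 uint8, red, green, blue); there is no depth.
- get_calibration(name): a dict with "intrinsics" (3x3 intrinsics, pixels), "world_from_camera" (4x4, takes a point from camera to world coordinates); the wrist camera has in their place "tool_from_camera" (4x4, takes a point from camera to tool coordinates, whose origin is the TCP and whose axes are the flange's). Camera axes: x right, y up, looking along -z (the intrinsics and any distortion apply to the point x, -y, -z); pixel columns grow to the right and rows downward; lengths in m; the calibration is good to about 2 mm. A picture is of the moment at which its call begins: read the wrist's pose just before it. get_calibration takes no time and is no camera call.
- finish_job(): hands the job in; it is judged then, once.
Trained networks look in the newest picture that a camera, given by its name, has taken for a name from the list of things; names that differ only in an ending like _2 or _b are one class to them, and where a whole thing is asked for, a point or a joint stands for the part that bears it (a point fixed in the world has none). Each returns a list of dicts, best first, with "confidence" (0 to 1); they miss things now and then, are a little off and sometimes report something else, mostly with a low value. They report only what shows in the picture. A call takes as long as a camera call. They do not tell look-alikes from the thing itself.
- cut_out(query, camera): "region" (384x512 bool, what is visible of it) and "rect" ([centre column, centre row, width, height] in pixels, round what is visible of it).
The state is a dict: "t": time; "q": joint angles; "dq": joint speeds; "effort": joint torques, N m; "tool_pos": TCP position; "tool_rot": TCP orientation; "contact_force": force on the tool from outside, world axes, zero at the start; "wrist_torque": the same for the moment, N m; "opening": finger opening in m; "grip_force": force on a finger pad.
Only numpy, scipy, OpenCV 4.12 (cv2) and the standard library are available. Lean on these libraries where they do the work, as an engineer would, in place of code of your own. Each camera call takes 0.05 s, during which the arm holds its last target. There are 200 camera calls.

## Task

Tip the whole load of the aluminium scoop onto the bar grate, so that the small white grinding cylinders fall through into the box and the two large cores stay on top of the bars. Stand the empty scoop upright on the bench again, and move both cores from the grate into the white tray, setting them down on its floor rather than dropping or banging them. Leave everything else on the bench alone.

Things in the scene. Friction and masses are not known exactly. Their poses are not given: they have to be found in the camera images.
- scoop: Loose aluminium scoop, 0.18 kg. Origin: centre of its underside; x out of the open mouth, z up. Pan 120 (x) x 160 (y), floor 4 thick; side walls 4 and rear wall 5 thick, 50 high; mouth at x = +60, no lip. A rib 24 wide, 24 high along the middle makes two lanes 64 wide. Holds two cores (rear, one a lane) and four grinding cylinders (near the mouth, two a lane).
- scoop_handle (a point): Point to hold the scoop: on its grey plastic handle, 74 behind and 98 above the scoop's origin; axes as the scoop's. The handle is a straight bar 22 wide (along y: grip across this), 26 deep, rising from the middle of the rear wall and leaning back, away from the mouth, 15 degrees from vertical; 40 of it stand beyond this point.
- scoop_lip (a point): Middle of the mouth's lower edge, 60 in front of the scoop's origin, at the underside. The load begins to slide out when the scoop is tipped mouth-down about 25 to 36 degrees; scoop and load weigh about 0.6 kg.
- grate: Bar grate: fixed steel catch box 270 (x) x 230 (y), walls 5 thick, rim 106 high, trim outside it sticks out 10. Four round bars along its y, 10 thick, tops 100 above the bench, at x = -81, -27, 27, 81: clear gaps of 44 between bars and to the walls. Box floor 5 thick, 85 clear under the bars. Origin: centre of its underside; z up.
- tray: Shallow fixed white tray 240 (x) x 180 (y), walls 4 thick and 22 high, floor 4 thick. Origin: centre of its underside, z up.
- core_a_center (a point): Oversize piece: porous concrete test core, a cylinder 54 in diameter and 66 long, about 0.12 kg, too thick for the grate's gaps. This point is its centre; x is along the cylinder's axis. At the start it lies at the rear of one of the scoop's lanes, roughly along the scoop's x; on the grate it may come to rest lying in a gap or leaning, one end dipped between two bars.
- core_b_center (a point): Oversize piece: porous concrete test core, a cylinder 54 in diameter and 66 long, about 0.12 kg, too thick for the grate's gaps. This point is its centre; x is along the cylinder's axis. At the start it lies at the rear of one of the scoop's lanes, roughly along the scoop's x; on the grate it may come to rest lying in a gap or leaning, one end dipped between two bars.
- media0_center (a point): Grinding medium: white ceramic cylinder 28 in diameter and 28 high, about 45 g, falls through the grate's gaps in any attitude. This point is its centre; z is along the cylinder's axis. At the start it stands in the scoop near the mouth.
- media1_center (a point): Grinding medium: white ceramic cylinder 28 in diameter and 28 high, about 45 g, falls through the grate's gaps in any attitude. This point is its centre; z is along the cylinder's axis. At the start it stands in the scoop near the mouth.
- media2_center (a point): Grinding medium: white ceramic cylinder 28 in diameter and 28 high, about 45 g, falls through the grate's gaps in any attitude. This point is its centre; z is along the cylinder's axis. At the start it stands in the scoop near the mouth.
- media3_center (a point): Grinding medium: white ceramic cylinder 28 in diameter and 28 high, about 45 g, falls through the grate's gaps in any attitude. This point is its centre; z is along the cylinder's axis. At the start it stands in the scoop near the mouth.
- bottle: Bystander, loose: amber glass bottle with black cap, 60 in diameter, 125 high. Origin: centre of its underside; leave it alone.
- jar: Bystander, loose: white plastic jar, 68 in diameter, 85 high. Origin: centre of its underside; leave it alone.
- beaker: Bystander, loose: glass beaker, 68 in diameter, 90 high. Origin: centre of its underside; leave it alone.
- dish: Bystander, loose: clear shallow dish, 96 in diameter, 18 high. Origin: centre of its underside; leave it alone.
- block: Bystander, loose: wooden block 60 (x) x 90 (y) x 50 high. Origin: centre of its underside; leave it alone.
There are look-alikes about, which are no part of the job. Leave any green or red look-alike of the part that bears core_b_center alone.

How it is judged:
By the outcome, as a careful person would: the job done as asked, in the order asked, and still so for the second after the job is handed in, with the robot touching nothing.
It also fails if it takes over 72 s, if anything falls off the work surface, if the arm or the gripper's body presses on something with over 40 N, if the wrist force passes 120 N, or if a joint passes its speed limit or range.

## Working session

There is one attempt and no reset: what is moved stays moved. The work goes in short steps, Python scripts to look and compute and a shell command to move; the robot and the scene stay as the last step left them, time stands still between calls to the robot, and variables do not carry over. Pictures are saved under pics/ and viewed, at most 10 in all, crops included, and the job is handed in when it is done.

```bash
mkdir -p pics; ls
cat > h.py <<'E'
from station import *
import numpy as np, cv2, json
from scipy.spatial.transform import Rotation as R
def save(name,fn):
    im=get_image(name); cv2.imwrite('pics/'+fn,im[...,::-1]); return im
def ray(name,px,obs=None):
    c=get_calibration(name); K=np.array(c['intrinsics'])
    if name=='wrist':
        o=obs or get_obs(); T=np.eye(4);T[:3,:3]=R.from_rotvec(o['tool_rot']).as_matrix();T[:3,3]=o['tool_pos']
        W=T@np.array(c['tool_from_camera'])
    else: W=np.array(c['world_from_camera'])
    d=np.linalg.inv(K)@np.array([px[0],px[1],1.]); d=np.array([d[0],-d[1],-d[2]])
    return W[:3,3],W[:3,:3]@d
def at_z(name,px,z,obs=None):
    o,d=ray(name,px,obs); return o+d*(z-o[2])/d[2]
def proj(name,P):
    c=get_calibration(name);K=np.array(c['intrinsics']);W=np.linalg.inv(np.array(c['world_from_camera']))
    p=W[:3,:3]@np.array(P)+W[:3,3]; p=K@np.array([p[0],-p[1],-p[2]]); return p[:2]/p[2]
E
python3 - <<'E'
from h import *
a=save('top','t0.png');b=save('side','s0.png')
o=get_obs();print({k:np.round(v,3).tolist() for k,v in o.items()})
for cam in ('top','side'):
    c=get_calibration(cam);print(cam,c.keys(),np.round(c['world_from_camera'],3).tolist(),np.round(c['intrinsics'],1).tolist())
    for q in ['scoop','scoop_handle','grate','tray','core_a_center','media0_center']:
        for r in cut_out(q,cam)[:4]: print(cam,q,np.round(r['rect'],1),round(r['confidence'],2))
E
```

```text
pics
{'t': 0.1, 'q': [1.044, 0.053, 1.614, 0.0, 1.476, -0.119], 'dq': [0.001, 0.0, -0.003, -0.001, 0.0, -0.001], 'effort': [0.001, -39.49, -37.136, -0.0, 0.004, 0.0], 'tool_pos': [0.248, 0.573, 0.23], 'tool_rot': [-0.636, -3.076, 0.003], 'contact_force': [-0.068, 0.133, 0.439], 'wrist_torque': [0.035, 0.076, 0.042], 'grip_force': 0.0, 'opening': 0.086}
top dict_keys(['intrinsics', 'world_from_camera']) [[0.003, 0.993, -0.119, 0.36], [-1.0, -0.0, -0.027, -0.06], [-0.027, 0.119, 0.993, 1.476], [0.0, 0.0, 0.0, 1.0]] [[409.6, 0.0, 252.6], [0.0, 409.6, 189.5], [0.0, 0.0, 1.0]]
top scoop [349.4 221.2  53.7  47.7] 0.87
top scoop_handle [348.2 223.2  55.   51. ] 0.75
top scoop_handle [314.9 150.2  18.9  23.3] 0.74
top grate [255.4 200.7  89.   94.7] 0.87
top tray [147.7 205.3  54.3  77.2] 0.62
top tray [353.7 140.   24.   23. ] 0.19
top core_a_center [348.5 218.6  56.3  54.3] 0.73
top core_a_center [335.8 218.8  16.2  21.2] 0.63
top media0_center [350.1 220.8  58.8  47. ] 0.71
top media0_center [356.  229.6  13.6  19.9] 0.67
side dict_keys(['intrinsics', 'world_from_camera']) [[0.98, 0.158, -0.119, 0.38], [-0.197, 0.725, -0.66, -0.702], [-0.018, 0.67, 0.742, 0.814], [0.0, 0.0, 0.0, 1.0]] [[349.4, 0.0, 255.9], [0.0, 349.4, 195.8], [0.0, 0.0, 1.0]]
side scoop [248.5 309.2  75.   81.1] 0.94
side scoop_handle [245.5 309.8  73.6  79.6] 0.68
side grate [257.9 199.8 128.7 101.5] 0.63
side tray [230.8 131.8  72.1  45.3] 0.88
side tray [292.6 117.   22.1  13.6] 0.57
side core_a_center [250.9 292.2  30.5  26.6] 0.82
```

Run:
```python
import cv2
t=cv2.imread('pics/t0.png');s=cv2.imread('pics/s0.png')
cv2.imwrite('pics/t0c.png',cv2.resize(t[90:290,100:400],None,fx=2.66,fy=2.66,interpolation=cv2.INTER_CUBIC))
cv2.imwrite('pics/s0c.png',cv2.resize(s[80:370,130:400],None,fx=2.05,fy=2.05,interpolation=cv2.INTER_CUBIC))
```

```text
(no output)
```

View pics/t0c.png

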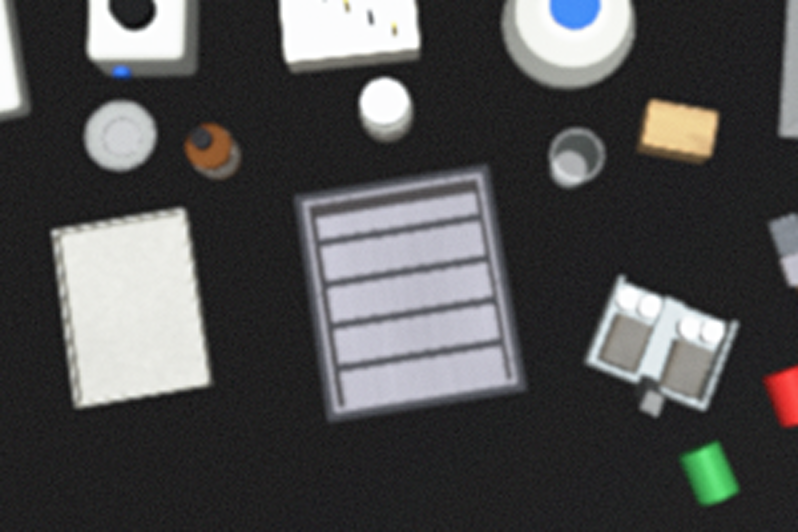

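View pics/s0c.png

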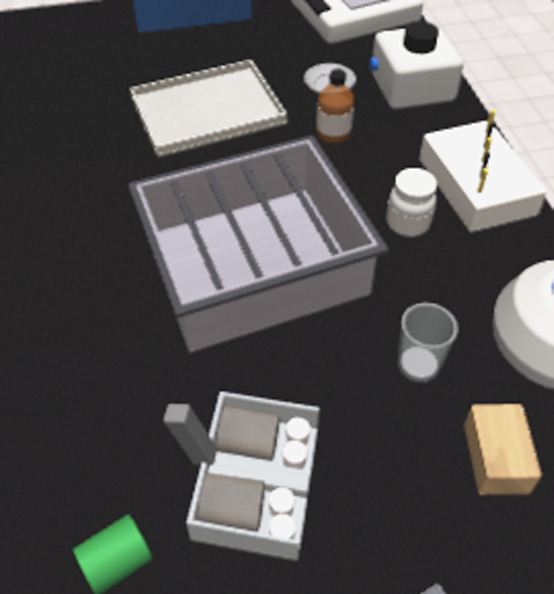

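The top view shows the scoop (crop ~660,340) with two grey-brown cores and four white cylinders. The grate is at ~(410,295) and the tray at ~(132,308). The green (710,475) and red (790,395) cylinders on the bench are look-alikes, so the cores I want are the grey ones inside the scoop, at (627,340) and (688,365).

Run:
```python
from h import *
from scipy.optimize import least_squares
tc=lambda p:(p[0]/2.66+100-.3,p[1]/2.66+90-.3)
sc=lambda p:(p[0]/2.05+130-.2,p[1]/2.05+80-.2)
S={'scoop':([(622,277),(738,321),(706,409),(588,365)],[(60,80),(60,-80),(-60,-80),(-60,80)],50,
   [(319,407),(298,556),(189,535),(221,394)],[(60,80),(60,-80),(-60,-80),(-60,80)]),
 'grate':([(297,196),(487,167),(524,388),(332,420)],[(145,125),(145,-125),(-145,-125),(-145,125)],106,
   [(131,186),(312,139),(384,245),(182,306)],[(-145,125),(145,125),(145,-125),(-145,-125)]),
 'tray':([(52,230),(185,209),(211,383),(76,408)],[(120,90),(120,-90),(-120,-90),(-120,90)],22,
   [(131,90),(253,62),(287,112),(157,153)],[(-120,90),(120,90),(120,-90),(-120,-90)])}
out={}
for n,(tp,tm,z,sp,sm) in S.items():
    def f(v,parts=False):
        r=[]
        for cam,P,M,c in(('top',tp,tm,tc),('side',sp,sm,sc)):
            for p,m in zip(P,M):
                a=np.array(m)/1e3;Rz=R.from_euler('z',v[2]).as_matrix()
                w=Rz@np.array([a[0],a[1],z/1e3])+[v[0],v[1],0]
                r+=list(proj(cam,w)-np.array(c(p)))
        return np.array(r)
    best=least_squares(f,[.4,-.1,0],loss='soft_l1')
    print(n,best.x[:2].round(4),np.degrees(best.x[2]).round(1),f(best.x).round(1).tolist()); out[n]=best.x.tolist()
    if n=='scoop':
        Rz=R.from_euler('z',best.x[2]).as_matrix()
        h=Rz@np.array([-.074,0,.098])+[*best.x[:2],0];print('handle',h,proj('top',h),proj('side',h), proj('top',h+Rz@np.array([-.0103,0,.0386])))
json.dump(out,open('poses.json','w'))
o=get_obs();print(R.from_rotvec(o['tool_rot']).as_matrix().round(3))
c=get_calibration('wrist');print(np.round(c['tool_from_camera'],3),np.round(c['intrinsics'],0))
for px,z in (((710,475),.027),((790,395),.027),((578,150),.09),((680,130),.05),((213,140),.12),((386,105),.085),((570,5),.1)):print(px,at_z('top',tc(px),z).round(3))
```

```text
scoop [ 0.4323 -0.3573] -21.5 [0.5, -0.5, 0.5, -0.2, 0.7, -0.7, 1.2, -1.4, -0.6, 1.2, 0.5, -4.2, -1.4, -3.7, -1.3, 0.2]
handle [ 0.36345189 -0.33016602  0.098     ] [345.1439977  237.83776574] [221.22387882 291.90584006] [346.39732847 240.80276518]
grate [ 0.4936 -0.0258] 9.6 [-1.0, -0.5, 0.0, -1.8, 1.3, -0.3, -0.9, 0.1, -2.0, -1.7, -0.2, -2.7, 2.3, 1.1, -2.7, 3.8]
tray [0.4806 0.3499] 10.0 [1.0, 0.0, -0.1, -0.7, 0.0, -0.4, 0.9, -1.1, -1.0, -0.8, -1.3, -1.3, -0.1, 0.6, -0.6, -2.6]
[[-0.918  0.397  0.   ]
 [ 0.397  0.918  0.   ]
 [-0.     0.    -1.   ]]
[[ 0.001  0.964  0.265  0.066]
 [ 1.    -0.    -0.001 -0.002]
 [-0.001  0.265 -0.964 -0.144]
 [ 0.     0.     0.     1.   ]] [[267.   0. 257.]
 [  0. 267. 191.]
 [  0.   0.   1.]]
(710, 475) [ 0.259 -0.415  0.027]
(790, 395) [ 0.363 -0.522  0.027]
(578, 150) [ 0.676 -0.243  0.09 ]
(680, 130) [ 0.712 -0.384  0.05 ]
(213, 140) [0.684 0.225 0.12 ]
(386, 105) [0.739 0.006 0.085]
(570, 5) [ 0.867 -0.234  0.1  ]
```

```bash
cat >> h.py <<'E'
def Rt(yaw,tip,al=15): return R.from_euler('z',yaw,degrees=True)*R.from_euler('y',tip-al,degrees=True)*R.from_euler('x',180,degrees=True)
def rows(targets,p0=None,r0=None):
    o=get_obs(); p0=np.array(o['tool_pos'] if p0 is None else p0); r0=R.from_rotvec(o['tool_rot'] if r0 is None else r0)
    for p,r in targets:
        print('off',r0.inv().apply(np.array(p)-p0).round(4).tolist(),'twist',np.degrees((r0.inv()*r).as_rotvec()).round(1).tolist())
def grasp_tcp(h,r,back=0): return np.array(h)+r.apply([0,0,.019-back])
E
python3 - <<'E'
from h import *
h=np.array([.3635,-.330,.098]);r=Rt(-21.5,0)
rows([((.50,.25,.33),Rt(75,0,0)),((.5,-.1,.33),Rt(30,0,0)),(grasp_tcp(h,r,.13),r),(grasp_tcp(h,r),r)])
E
```

```text
off [-0.3599, -0.1972, -0.0987] twist [0.0, -0.0, 81.6]
off [-0.4987, -0.5185, -0.0987] twist [0.0, -0.0, 126.6]
off [-0.4359, -0.7847, 0.0261] twist [-23.3, 0.4, 176.6]
off [-0.4695, -0.7836, 0.1516] twist [-23.3, 0.4, 176.6]
```

```bash
python3 -m crank '[{"offset":[-0.36,-0.197,-0.1],"twist":[0,0,81.6]},{"offset":[-0.36,-0.197,-0.1],"twist":[0,0,81.6]},{"offset":[-0.36,-0.197,-0.1],"twist":[0,0,81.6]},{"offset":[-0.36,-0.197,-0.1],"twist":[0,0,81.6]},{"offset":[-0.36,-0.197,-0.1],"twist":[0,0,81.6]},{"offset":[-0.36,-0.197,-0.1],"twist":[0,0,81.6]},{"offset":[-0.36,-0.197,-0.1],"twist":[0,0,81.6]},{"offset":[-0.5,-0.52,-0.1],"twist":[0,0,126.6]},{"offset":[-0.5,-0.52,-0.1],"twist":[0,0,126.6]},{"offset":[-0.5,-0.52,-0.1],"twist":[0,0,126.6]},{"offset":[-0.5,-0.52,-0.1],"twist":[0,0,126.6]},{"offset":[-0.5,-0.52,-0.1],"twist":[0,0,126.6]},{"offset":[-0.436,-0.785,0.026],"twist":[-23.3,0.4,176.6]},{"offset":[-0.436,-0.785,0.026],"twist":[-23.3,0.4,176.6]},{"offset":[-0.436,-0.785,0.026],"twist":[-23.3,0.4,176.6]},{"offset":[-0.436,-0.785,0.026],"twist":[-23.3,0.4,176.6]},{"offset":[-0.436,-0.785,0.026],"twist":[-23.3,0.4,176.6]},{"offset":[-0.436,-0.785,0.026],"twist":[-23.3,0.4,176.6]},{"offset":[-0.436,-0.785,0.026],"twist":[-23.3,0.4,176.6]},{"offset":[-0.436,-0.785,0.026],"twist":[-23.3,0.4,176.6]}]' 1 60
python3 - <<'E'
from h import *
o=get_obs();print(np.round(o['q'],3),o['tool_pos'],(R.from_rotvec(o['tool_rot']).inv()*Rt(-21.5,0)).as_rotvec()*57.3)
save('wrist','w1.png');json.dump({k:np.array(v).tolist() for k,v in o.items()},open('w1.json','w'))
for q in ('scoop','scoop_handle'):
    for r in cut_out(q,'wrist')[:3]: print(q,r['rect'],r['confidence'])
E
```

```text
t: 3.2
tool_pos: [0.3374, -0.3196, 0.2061]
tool_rot: [3.013, -0.57, 0.399]
contact_force: [0.8, 0.0, -0.2]
opening: 0.0854
grip_force: 0.0
[-1.014 -0.52   2.151  0.162  1.301  0.904] [ 0.33740306 -0.31955683  0.20608009] [-0.01224809 -0.08466535  0.07068255]
scoop_handle [253.0, 145.4, 135.0, 142.2] 0.77
```

View pics/w1.png

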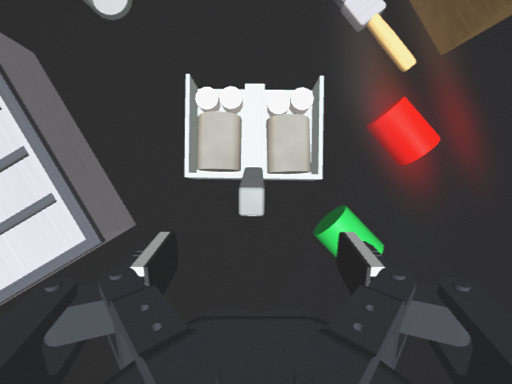

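The wrist view shows the scoop's rim corners at about (189,76), (323,76), (322,179), (185,179), with the handle top at (251,201). The green look-alike at (348,235) stays below the fingers' path.

Run:
```python
from h import *
from scipy.optimize import least_squares
o=json.load(open('w1.json'))
P=[((189,76),(60,80,50)),((323,76),(60,-80,50)),((322,179.5),(-60,-80,50)),((185,179.5),(-60,80,50)),((251.5,188),None)]
M=[np.array(m)/1e3 for p,m in P[:4]]
# handle top rear edge centre: top centre at 40 beyond the point; 
d=np.array([-np.sin(np.radians(15)),0,np.cos(np.radians(15))])
M.append(np.array([-.074,0,.098])+.04*d); pts=[p for p,_ in P]; pts[4]=(251.5,201)
c=get_calibration('wrist');K=np.array(c['intrinsics']);T=np.eye(4);T[:3,:3]=R.from_rotvec(o['tool_rot']).as_matrix();T[:3,3]=o['tool_pos']
W=np.linalg.inv(T@np.array(c['tool_from_camera']))
def pr(w): p=W[:3,:3]@w+W[:3,3];p=K@np.array([p[0],-p[1],-p[2]]);return p[:2]/p[2]
def f(v): return np.concatenate([pr(R.from_euler('z',v[2]).apply(m)+[v[0],v[1],0])-p for m,p in zip(M,pts)])
s=least_squares(f,[.432,-.357,-.37],loss='soft_l1');print(s.x,np.degrees(s.x[2]),f(s.x).round(1))
yaw=np.degrees(s.x[2]);h=R.from_euler('z',s.x[2]).apply([-.074,0,.098])+[s.x[0],s.x[1],0];print(h)
r=Rt(yaw,0);rows([(grasp_tcp(h,r,.03),r),(grasp_tcp(h,r),r)])
```

```text
[ 0.43186306 -0.35465941 -0.3826235 ] -21.922711412477597 [-2.9 -0.7  0.   0.5  0.  -0.3  0.3 -1.5  0.5  2.1]
[ 0.36321412 -0.3270311   0.098     ]
off [-0.0025, -0.0022, 0.1003] twist [-0.1, -0.1, 0.5]
off [-0.0025, -0.0021, 0.1303] twist [-0.1, -0.1, 0.5]
```

```bash
python3 -m crank '[{"offset":[-0.002,-0.002,0.05],"twist":[0,0,0.5]},{"offset":[-0.002,-0.002,0.1],"twist":[0,0,0.5]},{"offset":[-0.002,-0.002,0.13],"twist":[0,0,0.5]},{"offset":[-0.002,-0.002,0.13],"twist":[0,0,0.5]},{"offset":[-0.002,-0.002,0.13],"twist":[0,0,0.5]}]' 1 60
python3 -m crank '[{"offset":[0,0,0],"twist":[0,0,0]},{"offset":[0,0,0],"twist":[0,0,0]},{"offset":[0,0,0],"twist":[0,0,0]},{"offset":[0,0,0],"twist":[0,0,0]},{"offset":[0,0,0],"twist":[0,0,0]},{"offset":[0,0,0],"twist":[0,0,0]},{"offset":[0,0,0],"twist":[0,0,0]},{"offset":[0,0,0],"twist":[0,0,0]}]' 0 110
```

```text
t: 3.98
tool_pos: [0.368, -0.33, 0.081]
tool_rot: [3.011, -0.583, 0.401]
contact_force: [-0.1, -0.5, -0.7]
opening: 0.0855
grip_force: 0.0
t: 4.97
tool_pos: [0.3673, -0.3297, 0.08]
tool_rot: [3.012, -0.585, 0.399]
contact_force: [-1.6, 3.2, 5.6]
opening: 0.0209
grip_force: 108.7
```

```bash
cat >> h.py <<'E'
PS=json.load(open('poses.json'));G=np.array([*PS['grate'][:2],0]);GY=np.degrees(PS['grate'][2])
def pour(yl,zl,tip,xl=0,yaw=None,ref=None):
    """TCP pose with the lip at grate (xl,yl), height zl, mouth-down tip deg"""
    r=Rt(GY+90,tip); lip=G+R.from_euler('z',GY,degrees=True).apply([xl,yl,0])+[0,0,zl]
    S=R.from_euler('z',GY+90,degrees=True)*R.from_euler('y',tip,degrees=True)
    return lip+S.apply([-.134,0,.098])+r.apply([0,0,.019]),r
E
python3 - <<'E'
from h import *
o=get_obs();p=np.array(o['tool_pos']);r=R.from_rotvec(o['tool_rot'])
print(np.round(o['q'],2))
A=(p+[0,0,.05],Rt(-21.9,0));B=(p+[0.0,0,.16],Rt(-21.9,0))
C,rC=pour(-50,.14,0) if 0 else pour(-.05,.14,0)
print(C)
mid=lambda t:((1-t)*B[0]+t*(C+[0,0,.03])+[.04*np.sin(np.pi*t),0,0],Rt(-21.9+t*(GY+90+21.9),0))
rows([A,B])
print('from B');rows([mid(t) for t in np.arange(1,13)/12]+[(C,rC)],B[0],B[1].as_rotvec())
E
```

```text
[-0.97 -0.29  2.21  0.17  1.01  0.91]
[ 0.52341455 -0.20242506  0.21964741]
off [0.013, -0.0001, -0.0483] twist [-0.1, -0.0, -0.1]
off [0.0415, -0.0004, -0.1545] twist [-0.1, -0.0, -0.1]
from B
off [0.0173, -0.0186, 0.0038] twist [2.6, 0.0, -9.8]
off [0.034, -0.0369, 0.0075] twist [5.2, 0.0, -19.6]
off [0.0495, -0.0546, 0.0108] twist [7.9, 0.0, -29.3]
off [0.0632, -0.0717, 0.0136] twist [10.5, -0.0, -39.1]
off [0.0749, -0.0879, 0.0159] twist [13.1, 0.0, -48.9]
off [0.0841, -0.1031, 0.0175] twist [15.7, -0.0, -58.7]
off [0.091, -0.1173, 0.0185] twist [18.3, -0.0, -68.5]
off [0.0954, -0.1305, 0.0189] twist [21.0, -0.0, -78.2]
off [0.0978, -0.1428, 0.0187] twist [23.6, -0.0, -88.0]
off [0.0984, -0.1544, 0.018] twist [26.2, -0.0, -97.8]
off [0.0978, -0.1655, 0.017] twist [28.8, -0.0, -107.6]
off [0.0966, -0.1764, 0.0159] twist [31.4, -0.0, -117.4]
off [0.0888, -0.1764, 0.0449] twist [31.4, -0.0, -117.4]
```

```bash
python3 -m crank '[{"offset":[0.003,0,-0.01],"twist":[0,0,0]},{"offset":[0.007,0,-0.026],"twist":[0,0,0]},{"offset":[0.013,0,-0.048],"twist":[0,0,0]},{"offset":[0.02,0,-0.075],"twist":[0,0,0]},{"offset":[0.027,0,-0.1],"twist":[0,0,0]},{"offset":[0.034,0,-0.127],"twist":[0,0,0]},{"offset":[0.0415,0,-0.1545],"twist":[0,0,0]},{"offset":[0.0415,0,-0.1545],"twist":[0,0,0]}]'
python3 - <<'E'
from h import *
a=save('side','s2.png');o=get_obs();print(np.round(o['q'],2))
cv2.imwrite('pics/s2c.png',cv2.resize(a[100:384,130:400],None,fx=2,fy=2))
E
```

```text
t: 5.98
tool_pos: [0.3676, -0.3311, 0.2426]
tool_rot: [3.007, -0.584, 0.404]
contact_force: [0.3, 0.3, -5.4]
opening: 0.0211
grip_force: 107.6
[-0.97 -0.46  2.05  0.15  1.33  0.97]
```

View pics/s2c.png

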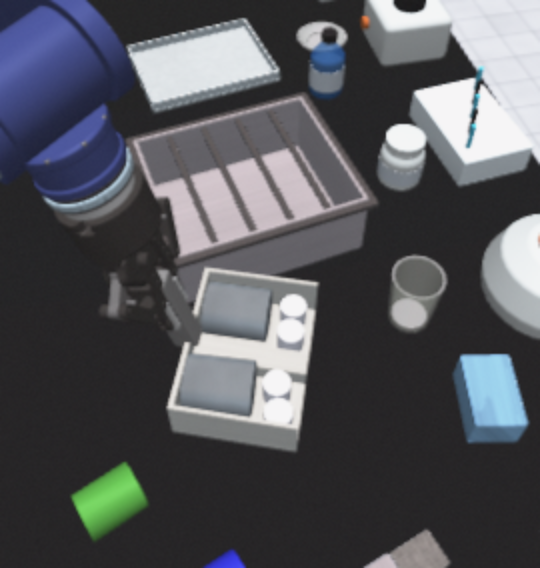

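The side view shows the scoop held level, with its load intact (two cores, four cylinders). Next I carry it to the grate.

```bash
python3 -m crank '[{"offset":[0.0085,-0.009,0.002],"twist":[1.3,0,-4.9]},{"offset":[0.0173,-0.0186,0.0038],"twist":[2.6,0,-9.8]},{"offset":[0.026,-0.028,0.0056],"twist":[3.9,0,-14.7]},{"offset":[0.0415,-0.0458,0.009],"twist":[6.5,0,-24.5]},{"offset":[0.0565,-0.063,0.012],"twist":[9.2,0,-34.2]},{"offset":[0.069,-0.08,0.0148],"twist":[11.8,0,-44]},{"offset":[0.0795,-0.0955,0.0167],"twist":[14.4,0,-53.8]},{"offset":[0.0875,-0.11,0.018],"twist":[17,0,-63.6]},{"offset":[0.0932,-0.124,0.0187],"twist":[19.6,0,-73.3]},{"offset":[0.0966,-0.1366,0.0188],"twist":[22.3,0,-83.1]},{"offset":[0.098,-0.1486,0.0183],"twist":[24.9,0,-92.9]},{"offset":[0.098,-0.16,0.0175],"twist":[27.5,0,-102.7]},{"offset":[0.0975,-0.168,0.0167],"twist":[29.5,0,-110]},{"offset":[0.097,-0.174,0.016],"twist":[31,0,-115]},{"offset":[0.0966,-0.1764,0.0159],"twist":[31.4,0,-117.4]},{"offset":[0.0966,-0.1764,0.0159],"twist":[31.4,0,-117.4]}]'
python3 - <<'E'
from h import *
a=save('top','t3.png');b=save('side','s3.png');o=get_obs();print(np.round(o['q'],2),o['tool_pos'])
im=np.hstack([cv2.resize(a[130:290,200:360],(400,400)),cv2.resize(b[120:320,150:350],(400,400))]);cv2.imwrite('pics/m3.png',im[...,::-1])
C,r=pour(-.05,.14,0);rows([(C,r)])
for t in (0,20,30,40,50,60):
    P,r=pour(-.05,.13,t);print(t);rows([(P,r)])
E
```

```text
t: 8.02
tool_pos: [0.5231, -0.2027, 0.2482]
tool_rot: [-1.893, -2.238, -0.252]
contact_force: [-0.1, -0.4, -5.4]
opening: 0.021
grip_force: 107.9
[-0.6  -0.01  1.66  0.19  1.67 -0.76] [ 0.52308017 -0.20299238  0.24878234]
off [-0.0071, 0.0004, 0.0283] twist [0.1, -0.1, -0.1]
0
off [-0.0097, 0.0004, 0.0379] twist [0.1, -0.1, -0.1]
20
off [0.0344, 0.0004, 0.009] twist [0.1, -20.1, -0.1]
30
off [0.0595, 0.0004, 0.0007] twist [0.1, -30.1, -0.1]
40
off [0.0856, 0.0003, -0.0031] twist [0.1, -40.1, -0.1]
50
off [0.1121, 0.0003, -0.0023] twist [0.1, -50.1, -0.1]
60
off [0.1379, 0.0003, 0.0031] twist [0.1, -60.1, -0.1]
```

View pics/m3.png

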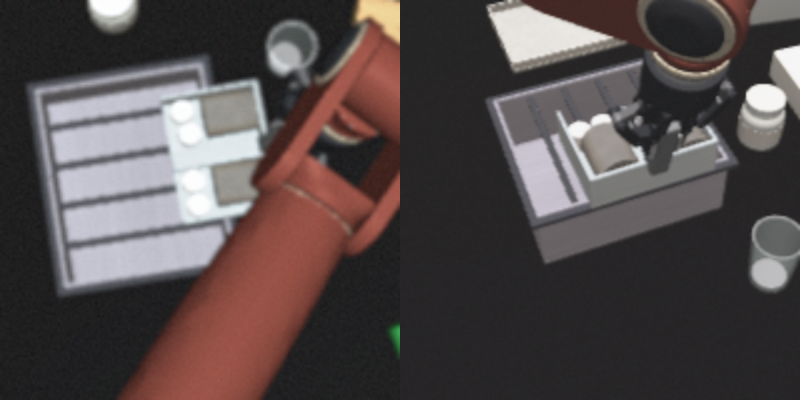

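The two views show the scoop level above the grate, its mouth over the bars near the right-hand edge, and the whole load aboard. I tip it about the lip.

```bash
python3 -m crank '[{"offset":[0.0,0,0.025],"twist":[0,-5,0]},{"offset":[0.0118,0,0.0225],"twist":[0,-10,0]},{"offset":[0.023,0,0.015],"twist":[0,-15,0]},{"offset":[0.0344,0,0.009],"twist":[0,-20,0]},{"offset":[0.0468,0,0.0045],"twist":[0,-25,0]},{"offset":[0.0544,0,0.0022],"twist":[0,-28,0]},{"offset":[0.062,0,0.0002],"twist":[0,-31,0]},{"offset":[0.0698,0,-0.001],"twist":[0,-34,0]},{"offset":[0.0777,0,-0.0022],"twist":[0,-37,0]},{"offset":[0.0856,0,-0.003],"twist":[0,-40,0]},{"offset":[0.0936,0,-0.003],"twist":[0,-43,0]},{"offset":[0.1015,0,-0.003],"twist":[0,-46,0]},{"offset":[0.1121,0,-0.0023],"twist":[0,-50,0]},{"offset":[0.1121,0,-0.0023],"twist":[0,-50,0]},{"offset":[0.1121,0,-0.0023],"twist":[0,-50,0]},{"offset":[0.1121,0,-0.0023],"twist":[0,-50,0]}]' - 120
python3 - <<'E'
from h import *
a=save('top','t4.png');b=save('side','s4.png');o=get_obs();print(np.round(o['q'],2),o['tool_pos'])
P,r=pour(-.05,.13,50);rows([(P,r)])
im=np.hstack([cv2.resize(a[130:290,200:360],(400,400)),cv2.resize(b[120:320,150:350],(400,400))]);cv2.imwrite('pics/m4.png',im[...,::-1])
E
```

```text
t: 10.12
tool_pos: [0.5054, -0.0973, 0.2812]
tool_rot: [1.697, 2.002, -0.53]
contact_force: [0.5, 0.1, -2.0]
opening: 0.0208
grip_force: 118.8
[-0.03 -0.3   1.94 -0.61  1.4  -0.12] [ 0.50532721 -0.09722301  0.28095011]
off [0.0008, 0.0003, 0.0005] twist [0.1, -0.1, -0.2]
```

View pics/m4.png

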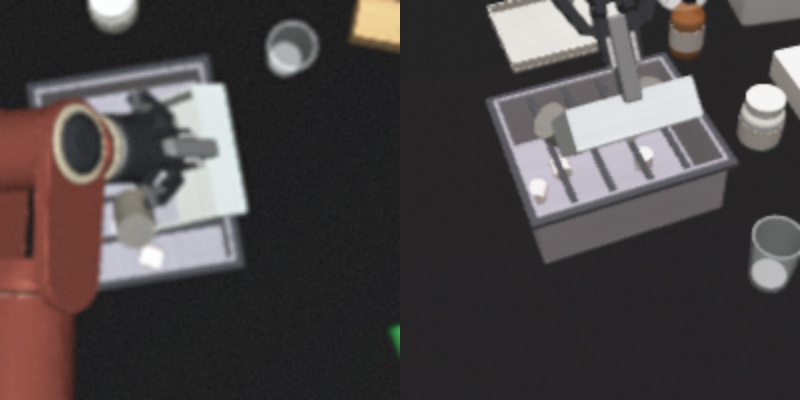

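Run:
```python
from h import *
rows([pour(-.08,.14,50),pour(-.12,.16,50),pour(-.12,.18,40),pour(-.11,.19,20),pour(-.10,.19,0)])
B=np.array([.3675,-.3305,.2435]);C=pour(-.10,.19,0)
mid=lambda t:((1-t)*B+t*C[0]+[.04*np.sin(np.pi*t),0,0],Rt(-21.9+t*(GY+90+21.9),0))
print('rev');rows([mid(t) for t in 1-np.arange(1,13)/12],C[0],C[1].as_rotvec())
```

```text
off [-0.0295, 0.0004, 0.0095] twist [0.1, -0.1, -0.2]
off [-0.0738, 0.0005, 0.016] twist [0.1, -0.1, -0.2]
off [-0.1028, 0.0006, 0.0193] twist [0.1, 9.9, -0.2]
off [-0.1241, 0.0006, 0.0524] twist [0.1, 29.9, -0.2]
off [-0.1221, 0.0006, 0.099] twist [0.1, 49.9, -0.1]
rev
off [-0.0063, -0.0044, 0.0006] twist [-2.6, 0.0, 9.8]
off [-0.0124, -0.0095, 0.0012] twist [-5.2, 0.0, 19.6]
off [-0.0184, -0.0159, 0.0018] twist [-7.9, 0.0, 29.3]
off [-0.024, -0.0242, 0.0026] twist [-10.5, 0.0, 39.1]
off [-0.0293, -0.0349, 0.0034] twist [-13.1, 0.0, 48.9]
off [-0.0341, -0.0481, 0.0044] twist [-15.7, 0.0, 58.7]
off [-0.0385, -0.064, 0.0055] twist [-18.3, -0.0, 68.5]
off [-0.0425, -0.0826, 0.0067] twist [-21.0, -0.0, 78.2]
off [-0.0461, -0.1034, 0.008] twist [-23.6, -0.0, 88.0]
off [-0.0493, -0.1262, 0.0093] twist [-26.2, -0.0, 97.8]
off [-0.0524, -0.1503, 0.0108] twist [-28.8, -0.0, 107.6]
off [-0.0553, -0.1751, 0.0122] twist [-31.4, -0.0, 117.4]
```

```bash
python3 -m crank '[{"offset":[-0.01,0,0.003],"twist":[0,0,0]},{"offset":[-0.02,0,0.006],"twist":[0,0,0]},{"offset":[-0.0295,0,0.0095],"twist":[0,0,0]},{"offset":[-0.044,0,0.012],"twist":[0,0,0]},{"offset":[-0.059,0,0.014],"twist":[0,0,0]},{"offset":[-0.0738,0,0.016],"twist":[0,0,0]},{"offset":[-0.1028,0,0.0193],"twist":[0,10,0]},{"offset":[-0.1135,0,0.036],"twist":[0,20,0]},{"offset":[-0.1241,0,0.0524],"twist":[0,30,0]},{"offset":[-0.123,0,0.076],"twist":[0,40,0]},{"offset":[-0.122,0,0.099],"twist":[0,50,0]},{"offset":[-0.122,0,0.099],"twist":[0,50,0]},{"offset":[-0.122,0,0.099],"twist":[0,50,0]}]'
python3 -m crank '[{"offset":[-0.0063,-0.0044,0.0006],"twist":[-2.6,0,9.8]},{"offset":[-0.0124,-0.0095,0.0012],"twist":[-5.2,0,19.6]},{"offset":[-0.0184,-0.0159,0.0018],"twist":[-7.9,0,29.3]},{"offset":[-0.024,-0.0242,0.0026],"twist":[-10.5,0,39.1]},{"offset":[-0.0293,-0.0349,0.0034],"twist":[-13.1,0,48.9]},{"offset":[-0.0341,-0.0481,0.0044],"twist":[-15.7,0,58.7]},{"offset":[-0.0385,-0.064,0.0055],"twist":[-18.3,0,68.5]},{"offset":[-0.0425,-0.0826,0.0067],"twist":[-21,0,78.2]},{"offset":[-0.0461,-0.1034,0.008],"twist":[-23.6,0,88]},{"offset":[-0.0493,-0.1262,0.0093],"twist":[-26.2,0,97.8]},{"offset":[-0.0524,-0.1503,0.0108],"twist":[-28.8,0,107.6]},{"offset":[-0.0553,-0.1751,0.0122],"twist":[-31.4,0,117.4]},{"offset":[-0.0553,-0.1751,0.0122],"twist":[-31.4,0,117.4]},{"offset":[-0.0553,-0.1751,0.0122],"twist":[-31.4,0,117.4]}]'
python3 - <<'E'
from h import *
a=save('top','t5.png');b=save('side','s5.png');o=get_obs();print(np.round(o['q'],2),o['tool_pos'])
t=np.array([.3673,-.3297,.0800]);rows([(t+[0,0,.03],Rt(-21.9,0)),(t+[0,0,.002],Rt(-21.9,0))])
im=np.hstack([cv2.resize(a[130:290,200:360],(400,400)),cv2.resize(b[120:320,150:350],(400,400))]);cv2.imwrite('pics/m5.png',im[...,::-1])
for cam in('top','side'):
  for r in cut_out('core_a_center',cam)[:4]: print(cam,np.round(r['rect'],1),round(r['confidence'],2))
E
```

```text
t: 11.85
tool_pos: [0.5315, -0.2518, 0.2699]
tool_rot: [-1.894, -2.24, -0.251]
contact_force: [0.2, 0.7, -1.4]
opening: 0.0204
grip_force: 118.7
t: 13.6
tool_pos: [0.3679, -0.3293, 0.2444]
tool_rot: [3.011, -0.579, 0.401]
contact_force: [1.0, 0.2, -2.1]
opening: 0.0205
grip_force: 118.7
[-0.96 -0.46  2.05  0.15  1.33  0.97] [ 0.36789047 -0.32951339  0.24371124]
off [-0.0353, 0.0006, 0.129] twist [-0.1, -0.1, 0.1]
off [-0.0426, 0.0007, 0.156] twist [-0.1, -0.1, 0.1]
top [257.1 217.6  17.5  24.9] 0.56
side [232.1 186.   30.3  26.2] 0.76
```

View pics/m5.png

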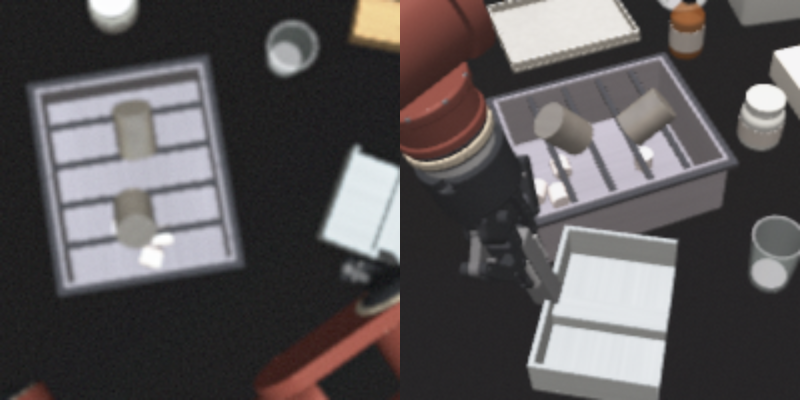

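Both cores rest on the bars, leaning (top view (133,130) and (137,215)). All four cylinders are inside the box and the scoop is empty. I stand the scoop down first.

```bash
python3 -m crank '[{"offset":[-0.01,0,0.04],"twist":[0,0,0]},{"offset":[-0.021,0,0.08],"twist":[0,0,0]},{"offset":[-0.031,0,0.115],"twist":[0,0,0]},{"offset":[-0.0353,0,0.129],"twist":[0,0,0]},{"offset":[-0.0385,0,0.141],"twist":[0,0,0]},{"offset":[-0.0405,0,0.149],"twist":[0,0,0]},{"offset":[-0.0418,0,0.154],"twist":[0,0,0]},{"offset":[-0.0426,0,0.157],"twist":[0,0,0]},{"offset":[-0.0426,0,0.157],"twist":[0,0,0]}]'
```

```text
t: 14.92
tool_pos: [0.367, -0.3294, 0.0804]
tool_rot: [3.012, -0.585, 0.399]
contact_force: [-0.6, -0.1, -2.5]
opening: 0.0209
grip_force: 118.7
```

```bash
python3 -m crank '[{"offset":[0,0,0.001],"twist":[0,0,0]},{"offset":[0,0,0.001],"twist":[0,0,0]}]'
python3 -m crank '[{"offset":[0,0,0.001],"twist":[0,0,0]},{"offset":[0,0,0.001],"twist":[0,0,0]},{"offset":[0,0,0.001],"twist":[0,0,0]},{"offset":[0,0,0.001],"twist":[0,0,0]},{"offset":[0,0,0.001],"twist":[0,0,0]}]' 1
python3 -m crank '[{"offset":[0,0,-0.03],"twist":[0,0,0]},{"offset":[0,0,-0.08],"twist":[0,0,0]},{"offset":[0,0,-0.13],"twist":[0,0,0]},{"offset":[0,0,-0.18],"twist":[0,0,0]},{"offset":[0,0,-0.18],"twist":[0,0,0]}]' 1
python3 - <<'E'
from h import *
# look pose for wrist camera over grate, tool down; tool x forward -> camera ahead (+x) of the tool
rows([((.46,-.12,.36),Rt(9.6,0,0)),((.40,-.03,.36),Rt(9.6,0,0))]);print(np.round(get_obs()['q'],2))
E
```

```text
t: 15.18
tool_pos: [0.3675, -0.3299, 0.08]
tool_rot: [3.011, -0.585, 0.4]
contact_force: [-0.2, -0.3, 2.2]
opening: 0.0209
grip_force: 119.2
t: 15.8
tool_pos: [0.3674, -0.3295, 0.0783]
tool_rot: [3.012, -0.585, 0.398]
contact_force: [0.6, -0.0, 0.4]
opening: 0.0857
grip_force: 0.0
t: 16.42
tool_pos: [0.3247, -0.3143, 0.2581]
tool_rot: [3.003, -0.583, 0.408]
contact_force: [-0.3, 0.2, 0.9]
opening: 0.0851
grip_force: 0.0
off [0.0782, -0.2304, -0.0849] twist [4.5, -15.1, -31.4]
off [-0.0078, -0.2914, -0.1091] twist [4.5, -15.1, -31.4]
[-1.03 -0.59  2.11  0.16  1.4   0.91]
```

```bash
python3 -m crank '[{"offset":[0.04,-0.06,-0.06],"twist":[1.5,-5,-10]},{"offset":[0.078,-0.15,-0.08],"twist":[3,-10,-20]},{"offset":[0.078,-0.23,-0.085],"twist":[4.5,-15.1,-31.4]},{"offset":[0.078,-0.23,-0.085],"twist":[4.5,-15.1,-31.4]},{"offset":[-0.008,-0.291,-0.109],"twist":[4.5,-15.1,-31.4]},{"offset":[-0.008,-0.291,-0.109],"twist":[4.5,-15.1,-31.4]},{"offset":[-0.008,-0.291,-0.109],"twist":[4.5,-15.1,-31.4]},{"offset":[-0.008,-0.291,-0.109],"twist":[4.5,-15.1,-31.4]}]' 1
python3 - <<'E'
from h import *
o=get_obs();a=save('wrist','w6.png');json.dump({k:np.array(v).tolist() for k,v in o.items()},open('w6.json','w'));print(o['tool_pos'],np.round(o['q'],2))
b=save('side','s6.png')
im=np.hstack([a,cv2.resize(b[150:330,165:355],(288,273))[:384] if 0 else np.vstack([cv2.resize(b[120:230,180:310],(288,244)),cv2.resize(b[220:370,190:310],(288,140))])]);cv2.imwrite('pics/m6.png',im[...,::-1])
for r in cut_out('core_a_center','wrist')[:4]: print(np.round(r['rect'],1),round(r['confidence'],2), cv2.minAreaRect(np.argwhere(r['region'])[:,::-1].astype(np.float32)))
E
```

```text
t: 17.42
tool_pos: [0.3993, -0.0293, 0.3551]
tool_rot: [-3.121, -0.265, 0.01]
contact_force: [0.6, -0.1, -0.7]
opening: 0.0852
grip_force: 0.0
[ 0.39929791 -0.02932262  0.3550755 ] [-0.26 -0.54  1.91  0.01  1.79  1.14]
[261.4 140.9  38.5  59.9] 0.63 ((259.5, 139.5), (59.0, 39.0), 90.0)
```

View pics/m6.png

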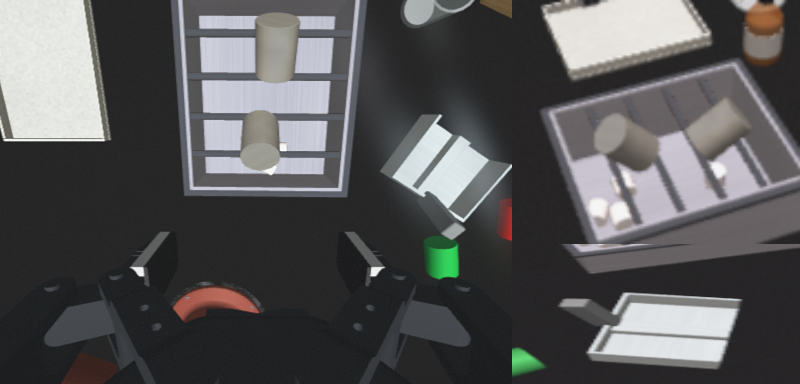

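The wrist picture shows the near core at (260,140) and the far core at (276,48), both leaning with axes across the bars. The scoop stands upright at (450,180). I fit both core poses from the three views.

```bash
cat > fit.py <<'E'
from h import *
from scipy.optimize import minimize
def wproj(o):
    c=get_calibration('wrist');K=np.array(c['intrinsics']);T=np.eye(4);T[:3,:3]=R.from_rotvec(o['tool_rot']).as_matrix();T[:3,3]=o['tool_pos']
    return K,np.linalg.inv(T@np.array(c['tool_from_camera']))
def sproj(n):
    c=get_calibration(n);return np.array(c['intrinsics']),np.linalg.inv(np.array(c['world_from_camera']))
def PJ(cam,P):
    K,W=cam;p=P@W[:3,:3].T+W[:3,3];p=(p*[1,-1,-1])@K.T;return p[:,:2]/p[:,2:]
an=np.linspace(0,2*np.pi,24,endpoint=False)
cyl=np.array([[s*.033,.027*np.cos(a),.027*np.sin(a)] for s in(-1,1) for a in an])
def cp(v): return cyl@(R.from_euler('z',v[3])*R.from_euler('y',-v[4])).as_matrix().T+v[:3]
S=4
def sil(cam,v,box):
    x0,y0,w,h=box;q=(PJ(cam,cp(v))-[x0,y0]+.5)*S
    m=np.zeros((h*S,w*S),np.uint8);cv2.fillConvexPoly(m,cv2.convexHull(np.round(q*16).astype(np.int32)),1,shift=4);return m>0
def gc(im,rect,pad=14):
    x,y,w,h=[int(round(k)) for k in rect];box=(max(0,x-pad),max(0,y-pad),w+2*pad,h+2*pad)
    x0,y0,W,H=box;c=cv2.resize(im[y0:y0+H,x0:x0+W],None,fx=S,fy=S,interpolation=cv2.INTER_CUBIC);H,W=c.shape[:2]
    m=np.zeros(c.shape[:2],np.uint8)
    cv2.grabCut(c,m,((x-x0)*S,(y-y0)*S,w*S,h*S),np.zeros((1,65)),np.zeros((1,65)),6,cv2.GC_INIT_WITH_RECT)
    m=(m&1).astype(np.uint8);n,l,st,_=cv2.connectedComponentsWithStats(cv2.morphologyEx(m,cv2.MORPH_OPEN,np.ones((9,9))))
    m=l==1+np.argmax(st[1:,4]); return m,(x0,y0,W//S,H//S),c
def fit(views,v0):
    def cost(v):
        e=0
        for cam,m,box in views:
            s=sil(cam,v,box);e+=1-(s&m).sum()/max(1,(s|m).sum())
        return e
    best=None
    for pt in(-.6,-.3,0,.3,.6):
        v=np.array(v0+[np.radians(GY),pt]);sim=np.vstack([v]+[v+d for d in np.diag([.01,.01,.01,.15,.2])])
        r=minimize(cost,v,method='Nelder-Mead',options=dict(initial_simplex=sim,maxiter=400))
        if best is None or r.fun<best.fun:best=r
    return best
E
cat > run1.py <<'E'
from fit import *
o=json.load(open('w6.json'))
ims={'wrist':cv2.imread('pics/w6.png'),'side':cv2.imread('pics/s6.png'),'top':cv2.imread('pics/t5.png')}
cams={'wrist':wproj(o),'side':sproj('side'),'top':sproj('top')}
RC={'near':{'wrist':(239,106,44,68),'side':(215,170,35,30),'top':(244,202,22,30)},
    'far':{'wrist':(253,8,50,78),'side':(256,162,34,30),'top':(243,167,22,30)}}
out={};tiles=[]
for n in RC:
    V=[]
    for k,rc in RC[n].items():
        m,box,c=gc(ims[k],rc);V.append((cams[k],m,box));V[-1]+=(c,)
    b=fit([x[:3] for x in V],[.44 if n=='near' else .54,-.03,.125]);out[n]=b.x.tolist()
    print(n,b.x.round(4),'az,pitch',np.degrees(b.x[3:]).round(1),'cost',b.fun)
    print(' grate frame',R.from_euler('z',-GY,degrees=True).apply(b.x[:3]-G).round(4), [round(float((sil(*(x[0],b.x,x[2]))&x[1]).sum()/(sil(x[0],b.x,x[2])|x[1]).sum()),2) for x in V])
    for cam,m,box,c in V:
        c=c.copy()
        for mm,col in((m,(0,255,0)),(sil(cam,b.x,box),(0,0,255))):
            cv2.drawContours(c,cv2.findContours(mm.astype(np.uint8),0,1)[0],-1,col,1)
        t=np.zeros((300,260,3),np.uint8);s=min(260/c.shape[1],300/c.shape[0]);c=cv2.resize(c,None,fx=s,fy=s);t[:c.shape[0],:c.shape[1]]=c;tiles.append(t)
cv2.imwrite('pics/fit.png',np.vstack([np.hstack(tiles[:3]),np.hstack(tiles[3:])]));json.dump(out,open('cores.json','w'))
E
python3 run1.py
```

```text
near [ 0.4339 -0.0258  0.1174  0.1921 -0.906 ] az,pitch [ 11.  -51.9] cost 0.19523039354173155
 grate frame [-0.0588  0.01    0.1174] [0.95, 0.94, 0.91]
far [ 0.5505 -0.0262  0.1172  0.1624  0.6204] az,pitch [ 9.3 35.5] cost 0.20744176037020312
 grate frame [ 0.0561 -0.0099  0.1172] [0.93, 0.94, 0.92]
```

```bash
ls pics
```

```text
fit.png
m3.png
m4.png
m5.png
m6.png
s0.png
s0c.png
s2.png
s2c.png
s3.png
s4.png
s5.png
s6.png
t0.png
t0c.png
t3.png
t4.png
t5.png
w1.png
w6.png
```

View pics/fit.png

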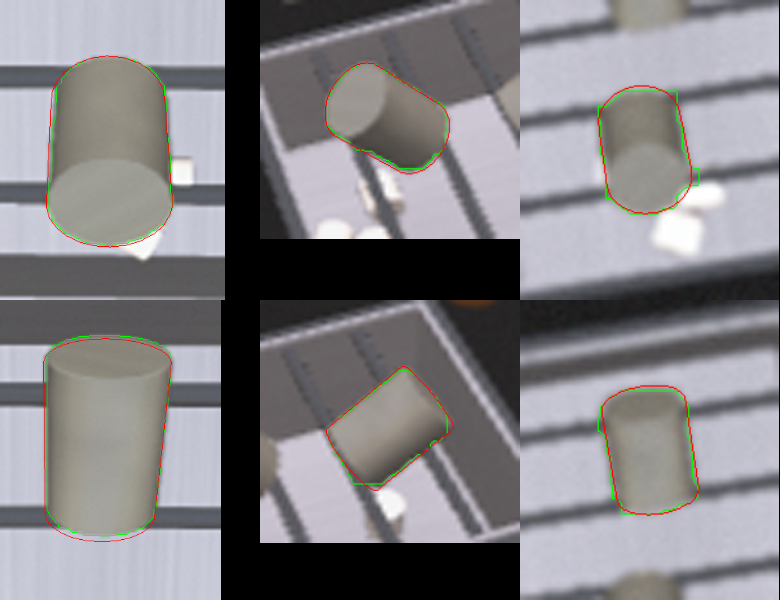

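The fits overlay well in all three views: far core leaning 35° (+x end up), near core 52° (−x end up), both centred about 117 mm high. The far core goes first, with the tool tilted to match it.

Run:
```python
from h import *
c=np.array(json.load(open('cores.json'))['far'][:3]);r=Rt(9.6,0,35)
rows([(grasp_tcp(c,r,.09),r),(grasp_tcp(c,r),r)])
T=np.array([*PS['tray'][:2],0]);Rz=R.from_euler('z',PS['tray'][2])
p=T+Rz.apply([.055,0,.031]);q=Rt(10,0,0)
g=grasp_tcp(c,r);up=g+[0,0,.12]
print('from grasp');rows([(g+[0,0,.05],r),(up,r),((up+grasp_tcp(p,q)+[0,0,.2])/2,q),(grasp_tcp(p,q)+[0,0,.1],q),(grasp_tcp(p,q)+[0,0,.02],q),(grasp_tcp(p,q),q)],g,r.as_rotvec());print(g,grasp_tcp(p,q))
```

```text
off [0.11, 0.0232, 0.179] twist [-0.6, 35.3, -0.2]
off [0.162, 0.0239, 0.2525] twist [-0.6, 35.3, -0.2]
from grasp
off [0.0287, 0.0, -0.041] twist [0.0, 0.0, 0.0]
off [0.0688, 0.0, -0.0983] twist [0.0, 0.0, 0.0]
off [0.0816, -0.1915, -0.0835] twist [0.1, -35.0, -0.4]
off [0.037, -0.3829, 0.0133] twist [0.1, -35.0, -0.4]
off [-0.0089, -0.3829, 0.0788] twist [0.1, -35.0, -0.4]
off [-0.0204, -0.3829, 0.0952] twist [0.1, -35.0, -0.4]
[ 0.56128759 -0.02441866  0.1016619 ] [0.53479557 0.35948545 0.012     ]
```

```bash
python3 -m crank '[{"offset":[0.11,0.023,0.1],"twist":[-0.6,35.3,-0.2]},{"offset":[0.11,0.023,0.1],"twist":[-0.6,35.3,-0.2]},{"offset":[0.11,0.023,0.179],"twist":[-0.6,35.3,-0.2]},{"offset":[0.11,0.023,0.179],"twist":[-0.6,35.3,-0.2]},{"offset":[0.11,0.023,0.179],"twist":[-0.6,35.3,-0.2]},{"offset":[0.131,0.0235,0.21],"twist":[-0.6,35.3,-0.2]},{"offset":[0.148,0.0235,0.233],"twist":[-0.6,35.3,-0.2]},{"offset":[0.162,0.024,0.2525],"twist":[-0.6,35.3,-0.2]},{"offset":[0.162,0.024,0.2525],"twist":[-0.6,35.3,-0.2]},{"offset":[0.162,0.024,0.2525],"twist":[-0.6,35.3,-0.2]}]' 1
python3 -m crank '[{"offset":[0,0,0],"twist":[0,0,0]},{"offset":[0,0,0],"twist":[0,0,0]},{"offset":[0,0,0],"twist":[0,0,0]},{"offset":[0,0,0],"twist":[0,0,0]},{"offset":[0,0,0],"twist":[0,0,0]},{"offset":[0,0,0],"twist":[0,0,0]}]' 0 40
python3 -c "
from h import *
o=get_obs();print(np.round(o['q'],2))"
```

```text
t: 18.82
tool_pos: [0.5631, -0.0242, 0.1055]
tool_rot: [-2.938, -0.249, -0.933]
contact_force: [1.7, 0.4, 0.7]
opening: 0.0855
grip_force: 0.0
t: 19.58
tool_pos: [0.5621, -0.0242, 0.1041]
tool_rot: [-2.939, -0.249, -0.932]
contact_force: [-5.7, -2.6, 6.6]
opening: 0.0528
grip_force: 40.5
[-0.31 -0.32  2.26  0.43  0.69  0.83]
```

```bash
python3 -m crank '[{"offset":[0.008,0,-0.012],"twist":[0,0,0]},{"offset":[0.0287,0,-0.041],"twist":[0,0,0]},{"offset":[0.0688,0,-0.0983],"twist":[0,0,0]},{"offset":[0.0688,0,-0.0983],"twist":[0,0,0]},{"offset":[0.073,-0.06,-0.095],"twist":[0,-11,0]},{"offset":[0.078,-0.12,-0.09],"twist":[0,-22,0]},{"offset":[0.0816,-0.1715,-0.0835],"twist":[0,-30,0]},{"offset":[0.08,-0.23,-0.07],"twist":[0,-35,0]},{"offset":[0.065,-0.29,-0.045],"twist":[0,-35,0]},{"offset":[0.05,-0.345,-0.015],"twist":[0,-35,0]},{"offset":[0.037,-0.383,0.013],"twist":[0,-35,-0.4]},{"offset":[0.037,-0.383,0.013],"twist":[0,-35,-0.4]},{"offset":[0.037,-0.383,0.013],"twist":[0,-35,-0.4]}]'
python3 - <<'E'
from h import *
o=get_obs();print(o['tool_pos'],np.round(o['q'],2),o['opening'],o['grip_force'])
save('wrist','w7.png');save('side','s7.png')
from fit import *
b=cv2.imread('pics/s7.png');t=save('top','t7.png')
q=R.from_rotvec(o['tool_rot'])
v=np.array([*(np.array(o['tool_pos'])+q.apply([0,0,-.0165])),np.radians(9.6),0])
print(q.as_matrix().round(3).tolist()); x=PJ(sproj('side'),v[None,:3])[0];print(x)
rr=cut_out('core_a_center','side');print([ (np.round(k['rect'],1),round(k['confidence'],2)) for k in rr])
E
```

```text
t: 21.2
tool_pos: [0.5339, 0.3602, 0.1124]
tool_rot: [3.126, 0.275, 0.0]
contact_force: [-0.0, 0.7, -0.7]
opening: 0.0529
grip_force: 42.9
[0.53393882 0.36018336 0.11244228] [ 0.48  0.19  1.66 -0.    1.29  1.88] 0.052886483512565016 42.85451531410217
[[0.985, 0.175, 0.0], [0.175, -0.985, -0.004], [-0.0, 0.004, -1.0]]
[242.75357367 100.29788918]
[(array([231.1, 185.1,  25.8,  27.8]), 0.76)]
```

```bash
python3 -m crank '[{"offset":[0,0,0.03],"twist":[0,0,0]},{"offset":[0,0,0.06],"twist":[0,0,0]},{"offset":[0,0,0.08],"twist":[0,0,0]},{"offset":[0,0,0.09],"twist":[0,0,0]},{"offset":[0,0,0.094],"twist":[0,0,0]},{"offset":[0,0,0.094],"twist":[0,0,0]}]'
python3 -m crank '[{"offset":[0,0,0.001],"twist":[0,0,0]},{"offset":[0,0,0.002],"twist":[0,0,0]},{"offset":[0,0,0.002],"twist":[0,0,0]}]'
```

```text
t: 22.15
tool_pos: [0.5349, 0.3605, 0.0196]
tool_rot: [3.127, 0.275, 0.003]
contact_force: [0.4, -0.5, -0.9]
opening: 0.053
grip_force: 42.9
t: 22.52
tool_pos: [0.5344, 0.3603, 0.017]
tool_rot: [3.127, 0.275, 0.002]
contact_force: [-0.3, -0.4, -2.1]
opening: 0.0526
grip_force: 42.9
```

```bash
python3 -m crank '[{"offset":[0,0,0.001],"twist":[0,0,0]},{"offset":[0,0,0.002],"twist":[0,0,0]},{"offset":[0,0,0.002],"twist":[0,0,0]}]'
python3 -m crank '[{"offset":[0,0,0.0005],"twist":[0,0,0]},{"offset":[0,0,0.001],"twist":[0,0,0]},{"offset":[0,0,0.001],"twist":[0,0,0]}]'
```

```text
t: 22.9
tool_pos: [0.5344, 0.3603, 0.015]
tool_rot: [3.127, 0.275, 0.001]
contact_force: [-0.6, 0.3, 0.4]
opening: 0.0531
grip_force: 43.1
t: 23.28
tool_pos: [0.5345, 0.3603, 0.0147]
tool_rot: [3.127, 0.275, 0.001]
contact_force: [-3.7, -1.9, 4.1]
opening: 0.0525
grip_force: 43.5
```

Contact came at the expected height, so I release gently and back straight up.

```bash
python3 -m crank '[{"offset":[0,0,0],"twist":[0,0,0]},{"offset":[0,0,0],"twist":[0,0,0]},{"offset":[0,0,0],"twist":[0,0,0]}]' 0.75
python3 -m crank '[{"offset":[0,0,0],"twist":[0,0,0]},{"offset":[0,0,0],"twist":[0,0,0]},{"offset":[0,0,-0.03],"twist":[0,0,0]},{"offset":[0,0,-0.08],"twist":[0,0,0]},{"offset":[0,0,-0.14],"twist":[0,0,0]},{"offset":[0,0,-0.2],"twist":[0,0,0]},{"offset":[0,0,-0.2],"twist":[0,0,0]}]' 1
python3 - <<'E'
from fit import *
o=get_obs();im=save('wrist','w8.png');s=save('side','s8.png');t=save('top','t8.png')
for cam in('wrist','side','top'):
    print(cam,[(np.round(k['rect'],1).tolist(),round(k['confidence'],2)) for k in cut_out('core_a_center',cam)[:4]])
# near core refit (moved?)
ims={'side':cv2.imread('pics/s8.png'),'top':cv2.imread('pics/t8.png')}
V=[]
for k,rc in {'side':(215,170,35,30),'top':(244,202,22,30)}.items():
    m,box,c=gc(ims[k],rc);V.append((sproj(k),m,box))
v=json.load(open('cores.json'))['near'];print([round(float((sil(a,v,b)&m).sum()/(sil(a,v,b)|m).sum()),2) for a,m,b in V])
c=np.array(v[:3]);r=Rt(9.6,0,-20);g=grasp_tcp(c,r,.001);back=grasp_tcp(c,r,.09)
rows([(np.array([.50,.15,.25]),Rt(9.6,0,0)),(back,r),(g,r)])
T=np.array([*PS['tray'][:2],0]);Rz=R.from_euler('z',PS['tray'][2]);p=T+Rz.apply([-.055,0,.031]);q=Rt(10,0,32)
gp=grasp_tcp(p,q,.001);up=g+[0,0,.13]
print('from grasp');rows([(g+[0,0,.04],r),(up,r),(up*.5+(gp+[0,0,.15])*.5+[.03,0,0],Rt(9.8,0,6)),(gp+[0,0,.12],q),(gp+[0,0,.02],q),(gp,q)],g,r.as_rotvec());print(g,gp)
E
```

```text
t: 23.65
tool_pos: [0.5344, 0.3602, 0.0136]
tool_rot: [3.127, 0.275, 0.001]
contact_force: [0.4, -0.7, 0.9]
opening: 0.0639
grip_force: 0.0
t: 24.52
tool_pos: [0.5374, 0.3625, 0.2222]
tool_rot: [-3.127, -0.275, -0.021]
contact_force: [-0.8, 0.0, -0.4]
opening: 0.0854
grip_force: 0.0
wrist []
side [([230.6, 186.9, 27.4, 26.1], 0.83)]
top [([256.0, 218.4, 17.3, 24.1], 0.65)]
[0.94, 0.92]
off [-0.0694, 0.2013, -0.0379] twist [0.2, 0.2, 0.4]
off [-0.1407, 0.3628, 0.0289] twist [0.3, -19.8, 0.4]
off [-0.1708, 0.3622, 0.1127] twist [0.3, -19.8, 0.4]
from grasp
off [-0.0137, -0.0, -0.0376] twist [-0.0, 0.0, 0.0]
off [-0.0445, -0.0, -0.1222] twist [-0.0, 0.0, 0.0]
off [0.027, -0.1761, -0.1137] twist [-0.0, 26.0, -0.2]
off [0.0532, -0.3623, -0.0569] twist [0.0, 52.0, -0.4]
off [0.0874, -0.3623, 0.0371] twist [0.0, 52.0, -0.4]
off [0.0943, -0.3623, 0.0559] twist [0.0, 52.0, -0.4]
[ 0.42780101 -0.02679058  0.10049686] [0.43586467 0.34201601 0.01573513]
```

```bash
python3 -m crank '[{"offset":[-0.02,0.06,-0.035],"twist":[0,0,0]},{"offset":[-0.04,0.12,-0.038],"twist":[0,-5,0]},{"offset":[-0.07,0.18,-0.038],"twist":[0,-10,0]},{"offset":[-0.09,0.24,-0.035],"twist":[0.3,-15,0.4]},{"offset":[-0.115,0.3,-0.01],"twist":[0.3,-19.8,0.4]},{"offset":[-0.14,0.355,0.02],"twist":[0.3,-19.8,0.4]},{"offset":[-0.1407,0.3628,0.029],"twist":[0.3,-19.8,0.4]},{"offset":[-0.1407,0.3628,0.029],"twist":[0.3,-19.8,0.4]},{"offset":[-0.1407,0.3628,0.029],"twist":[0.3,-19.8,0.4]},{"offset":[-0.153,0.3625,0.063],"twist":[0.3,-19.8,0.4]},{"offset":[-0.163,0.3622,0.091],"twist":[0.3,-19.8,0.4]},{"offset":[-0.1708,0.3622,0.1127],"twist":[0.3,-19.8,0.4]},{"offset":[-0.1708,0.3622,0.1127],"twist":[0.3,-19.8,0.4]},{"offset":[-0.1708,0.3622,0.1127],"twist":[0.3,-19.8,0.4]}]' 1
python3 -c "
from h import *
c=np.array(json.load(open('cores.json'))['near'][:3]);r=Rt(9.6,0,-20)
o=get_obs();print(np.round(o['q'],2));rows([(grasp_tcp(c,r,.001),r)])"
```

```text
t: 26.58
tool_pos: [0.4307, -0.0255, 0.1035]
tool_rot: [3.057, 0.259, -0.529]
contact_force: [-0.0, -0.3, -0.2]
opening: 0.0856
grip_force: 0.0
[-0.16 -0.05  1.97 -0.11  1.55  1.26]
off [-0.0019, 0.0008, 0.0039] twist [0.0, -0.4, 0.1]
```

```bash
python3 -m crank '[{"offset":[-0.002,0.001,0.003],"twist":[0,0,0]},{"offset":[-0.002,0.001,0.003],"twist":[0,0,0]}]' 1
python3 -m crank '[{"offset":[0,0,0],"twist":[0,0,0]},{"offset":[0,0,0],"twist":[0,0,0]},{"offset":[0,0,0],"twist":[0,0,0]},{"offset":[0,0,0],"twist":[0,0,0]},{"offset":[0,0,0],"twist":[0,0,0]},{"offset":[0,0,0],"twist":[0,0,0]}]' 0 40
python3 -m crank '[{"offset":[-0.004,0,-0.01],"twist":[0,0,0]},{"offset":[-0.0137,0,-0.0376],"twist":[0,0,0]},{"offset":[-0.029,0,-0.08],"twist":[0,0,0]},{"offset":[-0.0445,0,-0.122],"twist":[0,0,0]},{"offset":[-0.02,-0.05,-0.122],"twist":[0,6,0]},{"offset":[0.003,-0.11,-0.12],"twist":[0,15,0]},{"offset":[0.027,-0.17,-0.1137],"twist":[0,25,0]},{"offset":[0.037,-0.23,-0.1],"twist":[0,35,0]},{"offset":[0.046,-0.29,-0.08],"twist":[0,44,0]},{"offset":[0.052,-0.34,-0.06],"twist":[0,52,0]},{"offset":[0.0532,-0.362,-0.057],"twist":[0,52,-0.4]},{"offset":[0.0532,-0.362,-0.057],"twist":[0,52,-0.4]},{"offset":[0.0532,-0.362,-0.057],"twist":[0,52,-0.4]}]'
python3 - <<'E'
from h import *
T=np.array([*PS['tray'][:2],0]);Rz=R.from_euler('z',PS['tray'][2]);p=T+Rz.apply([-.055,0,.031]);q=Rt(10,0,32);gp=grasp_tcp(p,q,.001)
rows([(gp+[0,0,.02],q),(gp+[0,0,.006],q),(gp,q)]);o=get_obs();print(np.round(o['q'],2))
im=save('side','s9.png');print([(np.round(k['rect'],1).tolist(),round(k['confidence'],2)) for k in cut_out('core_a_center','side')[:4]])
im2=save('wrist','w9.png');t=save('top','t9.png')
cv2.imwrite('pics/m9.png',np.hstack([cv2.resize(im[60:240,180:300],(360,540))[:, :],cv2.resize(t[130:290,100:230],(440,540))])[...,::-1])
E
```

```text
t: 26.82
tool_pos: [0.4271, -0.0275, 0.1005]
tool_rot: [3.057, 0.257, -0.531]
contact_force: [1.0, -0.3, -0.8]
opening: 0.0853
grip_force: 0.0
t: 27.58
tool_pos: [0.4268, -0.0275, 0.1003]
tool_rot: [3.057, 0.257, -0.532]
contact_force: [-1.1, 0.3, 4.1]
opening: 0.053
grip_force: 41.6
t: 29.2
tool_pos: [0.4351, 0.3405, 0.1365]
tool_rot: [-2.961, -0.257, -0.856]
contact_force: [0.7, -0.6, -0.5]
opening: 0.0533
grip_force: 42.4
off [-0.0529, -0.0014, 0.0858] twist [0.0, -0.3, -0.1]
off [-0.0604, -0.0014, 0.0976] twist [0.0, -0.3, -0.1]
off [-0.0636, -0.0014, 0.1027] twist [0.0, -0.3, -0.1]
[ 0.65 -0.32  2.19 -0.35  0.8   2.24]
[([213.6, 103.7, 21.1, 18.0], 0.6)]
```

```bash
python3 -m crank '[{"offset":[-0.018,0,0.029],"twist":[0,0,0]},{"offset":[-0.036,0,0.058],"twist":[0,0,0]},{"offset":[-0.0529,0,0.0858],"twist":[0,0,0]},{"offset":[-0.0565,0,0.0915],"twist":[0,0,0]},{"offset":[-0.0593,0,0.096],"twist":[0,0,0]},{"offset":[-0.0593,0,0.096],"twist":[0,0,0]}]'
python3 -m crank '[{"offset":[-0.0005,0,0.0009],"twist":[0,0,0]},{"offset":[-0.0011,0,0.0017],"twist":[0,0,0]},{"offset":[-0.0011,0,0.0017],"twist":[0,0,0]}]'
```

```text
t: 30.15
tool_pos: [0.4365, 0.3416, 0.0245]
tool_rot: [-2.959, -0.258, -0.858]
contact_force: [0.1, 0.7, 0.7]
opening: 0.053
grip_force: 42.4
t: 30.52
tool_pos: [0.4357, 0.3413, 0.0214]
tool_rot: [-2.961, -0.259, -0.856]
contact_force: [-1.0, -0.1, -1.4]
opening: 0.0531
grip_force: 42.4
```

```bash
python3 -m crank '[{"offset":[-0.0005,0,0.0009],"twist":[0,0,0]},{"offset":[-0.0011,0,0.0017],"twist":[0,0,0]},{"offset":[-0.0011,0,0.0017],"twist":[0,0,0]}]'
```

```text
t: 30.9
tool_pos: [0.4355, 0.3411, 0.0189]
tool_rot: [-2.961, -0.259, -0.855]
contact_force: [0.1, 0.5, -0.2]
opening: 0.053
grip_force: 42.4
```

```bash
python3 -m crank '[{"offset":[-0.0005,0,0.0009],"twist":[0,0,0]},{"offset":[-0.0011,0,0.0017],"twist":[0,0,0]},{"offset":[-0.0011,0,0.0017],"twist":[0,0,0]}]'
```

```text
t: 31.28
tool_pos: [0.4355, 0.3411, 0.0169]
tool_rot: [-2.961, -0.259, -0.855]
contact_force: [0.2, -0.8, -0.7]
opening: 0.053
grip_force: 42.4
```

```bash
python3 -m crank '[{"offset":[-0.0005,0,0.0009],"twist":[0,0,0]},{"offset":[-0.0008,0,0.0013],"twist":[0,0,0]},{"offset":[-0.0008,0,0.0013],"twist":[0,0,0]}]'
```

```text
t: 31.65
tool_pos: [0.4355, 0.3412, 0.0154]
tool_rot: [-2.961, -0.259, -0.855]
contact_force: [0.3, -1.0, -0.7]
opening: 0.0533
grip_force: 42.4
```

```bash
python3 -m crank '[{"offset":[-0.0003,0,0.0005],"twist":[0,0,0]},{"offset":[-0.0005,0,0.0009],"twist":[0,0,0]},{"offset":[-0.0005,0,0.0009],"twist":[0,0,0]}]'
```

```text
t: 32.02
tool_pos: [0.4357, 0.3413, 0.0146]
tool_rot: [-2.961, -0.259, -0.856]
contact_force: [-0.4, 0.0, 0.5]
opening: 0.0534
grip_force: 42.5
```

```bash
python3 -m crank '[{"offset":[-0.0003,0,0.0005],"twist":[0,0,0]},{"offset":[-0.0005,0,0.0009],"twist":[0,0,0]},{"offset":[-0.0005,0,0.0009],"twist":[0,0,0]}]'
```

```text
t: 32.4
tool_pos: [0.4361, 0.3415, 0.0143]
tool_rot: [-2.96, -0.259, -0.857]
contact_force: [-2.5, -2.1, 6.3]
opening: 0.0529
grip_force: 43.3
```

```bash
python3 -m crank '[{"offset":[0,0,0],"twist":[0,0,0]},{"offset":[0,0,0],"twist":[0,0,0]},{"offset":[0,0,0],"twist":[0,0,0]}]' 0.75
python3 -m crank '[{"offset":[0,0,0],"twist":[0,0,0]},{"offset":[0,0,0],"twist":[0,0,0]},{"offset":[0,0,-0.03],"twist":[0,0,0]},{"offset":[0.02,0,-0.08],"twist":[0,0,0]},{"offset":[0.05,0,-0.13],"twist":[0,0,0]},{"offset":[0.08,0,-0.18],"twist":[0,0,0]},{"offset":[0.05,0.06,-0.19],"twist":[0,-10,0]},{"offset":[0,0.12,-0.2],"twist":[0,-20,0]},{"offset":[0,0.18,-0.2],"twist":[0,-32,0]},{"offset":[0,0.18,-0.2],"twist":[0,-32,0]},{"offset":[0,0.18,-0.2],"twist":[0,-32,0]},{"offset":[0,0.18,-0.2],"twist":[0,-32,0]}]' 1
python3 - <<'E'
from h import *
a=save('side','s10.png');t=save('top','t10.png')
for cam in('side','top'):
    print(cam,[(np.round(k['rect'],1).tolist(),round(k['confidence'],2)) for k in cut_out('core_a_center',cam)[:4]])
    print(cam,'media',[(np.round(k['rect'],1).tolist(),round(k['confidence'],2)) for k in cut_out('media0_center',cam)[:6]])
cv2.imwrite('pics/m10.png',np.vstack([np.hstack([cv2.resize(a[80:200,170:330],(400,300)),cv2.resize(t[150:270,110:270],(400,300))]),np.hstack([cv2.resize(a[150:360,140:420],(400,300)),cv2.resize(t[90:270,160:400],(400,300))])])[...,::-1])
print(get_obs()['tool_pos'])
E
```

```text
t: 32.78
tool_pos: [0.4356, 0.3412, 0.0133]
tool_rot: [-2.961, -0.259, -0.855]
contact_force: [-0.1, 0.3, 0.8]
opening: 0.0637
grip_force: 0.0
t: 34.28
tool_pos: [0.3616, 0.146, 0.1825]
tool_rot: [-3.129, -0.275, -0.007]
contact_force: [-0.9, -0.3, 0.5]
opening: 0.0854
grip_force: 0.0
side [([214.8, 133.1, 19.1, 19.5], 0.67), ([247.9, 312.3, 72.0, 81.8], 0.36), ([339.0, 246.3, 26.0, 38.3], 0.22)]
side media [([329.2, 179.6, 24.2, 31.1], 0.7), ([374.2, 300.7, 31.6, 47.0], 0.6)]
top [([152.5, 220.8, 13.2, 22.8], 0.71)]
top media [([152.5, 220.9, 20.4, 19.5], 0.64), ([247.3, 219.3, 7.8, 6.3], 0.52)]
[0.36156831 0.14606727 0.18261308]
```

View pics/m10.png

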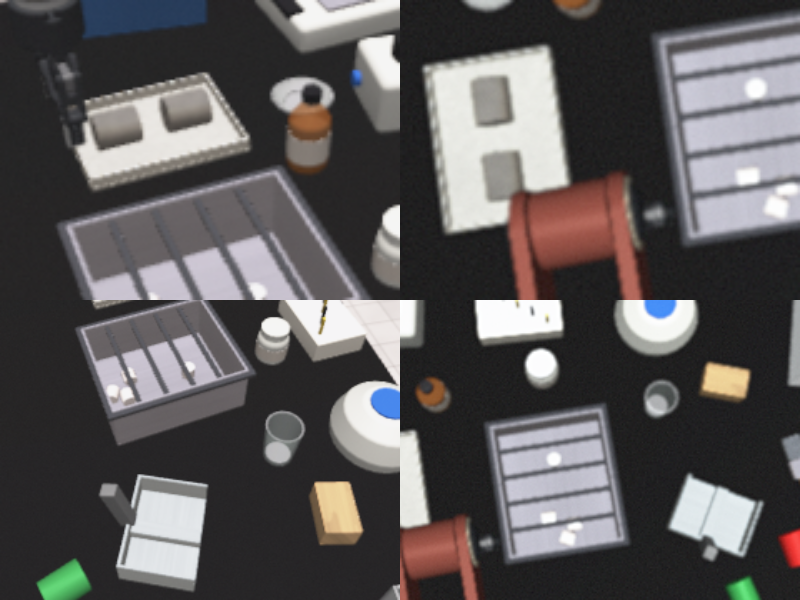

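The last views show both cores lying on the tray floor, all four cylinders in the box, the scoop upright and empty, and the bystanders where they were. The hand is clear of everything.

```bash
python3 -c "
from station import *
print(finish_job())"
```

```text
the job is handed in; nothing more can be done
None
```

The job is handed in at about 34 s of the 72 s allowed: the four grinding cylinders are in the box, both cores lie on the tray floor, and the empty scoop stands upright at its original spot with nothing else on the bench touched.

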